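# Log the trimmed core plugs on the V-rail scanner and box them

## Task

Take every core plug that is in the trim saw's catch tray, lay them end to end in the V-rail of the core scanner and push the row gently home, so that it stands closed up, without gaps, against the steel zero stop. With the row home and let go, press the green scan button all the way down; then lay all the plugs flat on the floor of the grey tote (set them down, do not drop them), and leave the other things on the bench alone.

Things in the scene. Friction and masses are not known exactly. Their poses are not given: they have to be found in the camera images.
- plug0_center (a point): sandstone core plug (all alike): a solid cylinder 38 mm in diameter and 64 mm long, about 0.17 kg; this point is its centre, its own x axis runs along the cylinder (either end may lead). It starts lying in the saw's catch tray, clear of its neighbours. Three or four plugs are present; the absent ones read None
- plug1_center (a point): sandstone core plug (all alike): a solid cylinder 38 mm in diameter and 64 mm long, about 0.17 kg; this point is its centre, its own x axis runs along the cylinder (either end may lead). It starts lying in the saw's catch tray, clear of its neighbours. Three or four plugs are present; the absent ones read None
- plug2_center (a point): sandstone core plug (all alike): a solid cylinder 38 mm in diameter and 64 mm long, about 0.17 kg; this point is its centre, its own x axis runs along the cylinder (either end may lead). It starts lying in the saw's catch tray, clear of its neighbours. Three or four plugs are present; the absent ones read None
- plug3_center (a point): sandstone core plug (all alike): a solid cylinder 38 mm in diameter and 64 mm long, about 0.17 kg; this point is its centre, its own x axis runs along the cylinder (either end may lead). It starts lying in the saw's catch tray, clear of its neighbours. Three or four plugs are present; the absent ones read None
- saw: trim saw (white cabinet) with steel catch tray, fixed. Origin on the bench under the tray's middle. Tray 236 mm along x, 256 mm along y, flat floor 12 mm above the bench, lips on the -x, +x and +y sides 10 mm higher than the floor; on the -y side a chute rises from y = -125 mm and the cabinet (180 mm high, farther back 325 mm) begins at y = -195 mm
- scanner: core scanner, fixed. Origin on the bench under the middle of its level 90 degree aluminium V-groove, 310 mm long along y; +y towards the stop, open at -y. Flanks reach 17 mm either side and 45 mm above the bench, on a 20 mm web and a base plate 80 mm wide, 8 mm thick. The scan head behind the stop (y = 166 to 256 mm) is 90 mm wide, 80 mm high. Plugs slide in the groove with friction, about 0.6
- rail_zero (a point): middle of the face of the round steel zero stop (40 mm across) at the groove's +y end, on the axis of a plug lying in the groove, 57 mm above the bench; axes as the scanner's. A plug that is home has its end face here. The stop is delicate: more than 30 N on it spoils its setting
- scan_top (a point): middle of the top face of the green scan button (30 mm across, about 102 mm above the bench) on top of the scan head; it is pressed straight down
- scan (a joint): travel of the scan button in m: 0 up, 0.006 fully down (about 5 N); it springs back
- tote_in (a point): grey plastic tote, open box standing loose on the bench (0.7 kg): outer 200 x 200 mm, 58 mm high, walls and floor 4 mm; this point is the middle of its inner floor, x and y along its sides
- washbottle: white wash bottle with blue cap, 64 mm across, 170 mm high; origin at its foot; a bystander
- jar: amber jar with white lid, 60 mm across, 85 mm high; origin at its foot; a bystander
- standard: aluminium reference cylinder standing on end, 50 mm across, 60 mm high; origin at its foot; a bystander
Things that resemble listed ones, but are neither listed nor needed, are in the scene too. What is shaped like the part that bears plug0_center but red is not meant. What is shaped like the part that bears plug3_center but pink is not meant.

How it is judged:
On the way, in this order (a step that is already met when the one before it is completed fails the run):
1. all plugs lie in the V-rail as one closed row, pushed home against the zero stop, and let go (z of plug0_center in the frame of rail_zero between -0.005 and 0.005 m and angle between the x axis of each of plug0_center, plug1_center, plug2_center, plug3_center and the y axis of rail_zero, either way round below 0.08 rad and z of plug1_center in the frame of rail_zero between -0.005 and 0.005 m and z of plug2_center in the frame of rail_zero between -0.005 and 0.005 m and z of plug3_center in the frame of rail_zero between -0.005 and 0.005 m and (y of plug0_center in the frame of rail_zero between -0.036 and -0.028 m or y of plug0_center in the frame of rail_zero between -0.101 and -0.092 m or y of plug0_center in the frame of rail_zero between -0.166 and -0.156 m or y of plug0_center in the frame of rail_zero between -0.231 and -0.22 m) and (y of plug1_center in the frame of rail_zero between -0.036 and -0.028 m or y of plug1_center in the frame of rail_zero between -0.101 and -0.092 m or y of plug1_center in the frame of rail_zero between -0.166 and -0.156 m or y of plug1_center in the frame of rail_zero between -0.231 and -0.22 m) and (y of plug2_center in the frame of rail_zero between -0.036 and -0.028 m or y of plug2_center in the frame of rail_zero between -0.101 and -0.092 m or y of plug2_center in the frame of rail_zero between -0.166 and -0.156 m or y of plug2_center in the frame of rail_zero between -0.231 and -0.22 m) and (y of plug3_center in the frame of rail_zero between -0.036 and -0.028 m or y of plug3_center in the frame of rail_zero between -0.101 and -0.092 m or y of plug3_center in the frame of rail_zero between -0.166 and -0.156 m or y of plug3_center in the frame of rail_zero between -0.231 and -0.22 m) and (y of plug0_center in the frame of rail_zero between -0.036 and -0.028 m or y of plug1_center in the frame of rail_zero between -0.036 and -0.028 m or y of plug2_center in the frame of rail_zero between -0.036 and -0.028 m or y of plug3_center in the frame of rail_zero between -0.036 and -0.028 m) and (y of plug0_center in the frame of rail_zero between -0.101 and -0.092 m or y of plug1_center in the frame of rail_zero between -0.101 and -0.092 m or y of plug2_center in the frame of rail_zero between -0.101 and -0.092 m or y of plug3_center in the frame of rail_zero between -0.101 and -0.092 m or y of each of plug0_center, plug1_center, plug2_center, plug3_center in the frame of rail_zero above -0.128 m) and (y of plug0_center in the frame of rail_zero between -0.166 and -0.156 m or y of plug1_center in the frame of rail_zero between -0.166 and -0.156 m or y of plug2_center in the frame of rail_zero between -0.166 and -0.156 m or y of plug3_center in the frame of rail_zero between -0.166 and -0.156 m or y of each of plug0_center, plug1_center, plug2_center, plug3_center in the frame of rail_zero above -0.192 m) and contact force between the fingers and plug0 below 0.3 N and contact force between the fingers and plug1 below 0.3 N and contact force between the fingers and plug2 below 0.3 N and contact force between the fingers and plug3 below 0.3 N), for 0.3 s.
2. the scan button is pressed down while the row stands home ((y of plug0_center in the frame of rail_zero between -0.036 and -0.028 m or y of plug0_center in the frame of rail_zero between -0.101 and -0.092 m or y of plug0_center in the frame of rail_zero between -0.166 and -0.156 m or y of plug0_center in the frame of rail_zero between -0.231 and -0.22 m) and (y of plug1_center in the frame of rail_zero between -0.036 and -0.028 m or y of plug1_center in the frame of rail_zero between -0.101 and -0.092 m or y of plug1_center in the frame of rail_zero between -0.166 and -0.156 m or y of plug1_center in the frame of rail_zero between -0.231 and -0.22 m) and (y of plug2_center in the frame of rail_zero between -0.036 and -0.028 m or y of plug2_center in the frame of rail_zero between -0.101 and -0.092 m or y of plug2_center in the frame of rail_zero between -0.166 and -0.156 m or y of plug2_center in the frame of rail_zero between -0.231 and -0.22 m) and (y of plug3_center in the frame of rail_zero between -0.036 and -0.028 m or y of plug3_center in the frame of rail_zero between -0.101 and -0.092 m or y of plug3_center in the frame of rail_zero between -0.166 and -0.156 m or y of plug3_center in the frame of rail_zero between -0.231 and -0.22 m) and value of joint scan above 0.005 m), for 0.1 s.
At the end, for the whole second after the job is handed in: every plug lies flat on the tote's floor (centre 10 to 30 mm above it, within 85 mm of the tote's middle along each side), at rest; the tote stands upright on the bench; the button is up again (x of plug0_center in the frame of tote_in between -0.085 and 0.085 m and y of plug0_center in the frame of tote_in between -0.085 and 0.085 m and z of plug0_center in the frame of tote_in between 0.01 and 0.03 m and linear speed of each of plug0, plug1, plug2, plug3 below 0.02 m/s and x of plug1_center in the frame of tote_in between -0.085 and 0.085 m and y of plug1_center in the frame of tote_in between -0.085 and 0.085 m and z of plug1_center in the frame of tote_in between 0.01 and 0.03 m and x of plug2_center in the frame of tote_in between -0.085 and 0.085 m and y of plug2_center in the frame of tote_in between -0.085 and 0.085 m and z of plug2_center in the frame of tote_in between 0.01 and 0.03 m and x of plug3_center in the frame of tote_in between -0.085 and 0.085 m and y of plug3_center in the frame of tote_in between -0.085 and 0.085 m and z of plug3_center in the frame of tote_in between 0.01 and 0.03 m and angle between tote_in's own z axis and vertical below 0.1 rad and height (world z) of tote_in below 0.01 m and value of joint scan below 0.001 m); the robot touches nothing.
It fails at once if the row is pushed against the zero stop with more than 30 N (contact force between stop and anything else above 30 N and ((contact force between the fingers and plug0 above 8 N and z of plug0_center in the frame of rail_zero between -0.006 and 0.006 m) or (contact force between the fingers and plug1 above 8 N and z of plug1_center in the frame of rail_zero between -0.006 and 0.006 m) or (contact force between the fingers and plug2 above 8 N and z of plug2_center in the frame of rail_zero between -0.006 and 0.006 m) or (contact force between the fingers and plug3 above 8 N and z of plug3_center in the frame of rail_zero between -0.006 and 0.006 m))).
It fails at once if a plug is dropped into the tote from more than about 35 mm (let go, and falling faster than 0.75 m/s above the tote's floor) ((contact force between the fingers and plug0 below 0.1 N and linear speed of plug0 above 0.75 m/s and horizontal distance between plug0_center and tote_in below 0.12 m and z of plug0_center in the frame of tote_in between 0.027 and 0.25 m) or (contact force between the fingers and plug1 below 0.1 N and linear speed of plug1 above 0.75 m/s and horizontal distance between plug1_center and tote_in below 0.12 m and z of plug1_center in the frame of tote_in between 0.027 and 0.25 m) or (contact force between the fingers and plug2 below 0.1 N and linear speed of plug2 above 0.75 m/s and horizontal distance between plug2_center and tote_in below 0.12 m and z of plug2_center in the frame of tote_in between 0.027 and 0.25 m) or (contact force between the fingers and plug3 below 0.1 N and linear speed of plug3 above 0.75 m/s and horizontal distance between plug3_center and tote_in below 0.12 m and z of plug3_center in the frame of tote_in between 0.027 and 0.25 m)).
It fails at once if the wash bottle is knocked over or shifted by more than 30 mm (distance of washbottle from where it was at the start of the episode above 0.03 m or angle between washbottle's own z axis and vertical above 0.4 rad).
It fails at once if the amber jar is knocked over or shifted by more than 30 mm (distance of jar from where it was at the start of the episode above 0.03 m or angle between jar's own z axis and vertical above 0.4 rad).
It fails at once if the aluminium reference cylinder is knocked over or shifted by more than 30 mm (distance of standard from where it was at the start of the episode above 0.03 m or angle between standard's own z axis and vertical above 0.4 rad).
Of plug0, plug1, plug2, plug3 only 3 to 4 are there at a start; the rules pass over those that are not, and their reading is None.
At some moment in a run one of plug0, plug1, plug2, plug3, tote may be knocked a few centimetres aside while the robot is not near it.
It also fails if it takes over 210 s, if anything falls off the work surface, if the arm or the gripper's body presses on something with over 40 N, if the wrist force passes 120 N, or if a joint passes its speed limit or range.

## Robot

A 7-joint arm with a two-finger parallel gripper is mounted at the origin on the work surface. World frame = base frame: x ahead of the robot, y to its left, z up, the work surface at z = 0. Lengths are in m, angles in rad, forces in N, time in s.
With the tool pointing down it reaches from about 0.35 to 0.9 m from the base axis. Payload 7.2 kg.
Tool frame: the origin (TCP) lies midway between the tips of the shut fingers; the grasp point (between the pads) lies 19 mm behind it; z points along the fingers, y is the line along which they close (so a half turn about z gives the same grasp; the last joint's range is limited). The gripper opens to 88 mm and grips with 3 to 60 N. Pads are 20 mm wide; open, the fingers measure 115 mm over their backs; the gripper's body (75 mm by 178 mm) begins 61 mm behind the grasp point.
Start: joints at [1.223, 0.411, -0.013, 1.596, 0.006, 1.134, -0.082], TCP at [0.173, -0.601, 0.187] pointing down, gripper open.
Joint ranges: [-2.95, 2.95], [-0.29, 1.99], [-1.47, 1.44], [0.14, 2.54], [-1.03, 4.17], [0.13, 1.85], [-2.86, 2.86]. Speed limits (rad/s): [2.39, 2.39, 3.01, 3.01, 3.14, 3.14, 3.14].

## Interface

Orientations are given as a rotation vector (axis times angle).
In Python, from rig import ctrl, readout, vision, job gives the robot as it stands. The module is installed in compiled form; this text tells all that it offers. Calls block until the motion is done:
- ctrl.move_to(position, orientation): joint-space move of the TCP to a pose.
- ctrl.move_straight(position, ori=None, v=0.15, f_stop=None): straight line of the TCP; ori=None keeps the orientation; v is the mean speed in m/s. With f_stop (N) it stops when the force on the tool has changed by that much, and returns True; else False.
- ctrl.move_j(angles): joint-space move.
- ctrl.set_gripper(opening, strength=None): finger opening in m; strength is the grip in N (None keeps the last); returns when the fingers have stopped.
- ctrl.pause(seconds).
- ctrl.inverse_kinematics(position, orientation): joint angles nearest the present ones, or None.
- readout.sense(): the state.
- vision.snapshot(name): name is "scene" or "top"; returns the picture (384x512x3 uint8, red, green, blue); there is no depth.
- vision.get_calibration(name): a dict with "mtx" (3x3 intrinsics, pixels), "world_to_cam" (4x4, takes a point from world to camera coordinates). Camera axes: x right, y down, z forward; pixel columns grow to the right and rows downward; lengths in m; the calibration is good to about 2 mm. A picture is of the moment at which its call begins. get_calibration takes no time and is no camera call.
A pose or a line that the arm cannot do raises ctrl.MotionError and nothing moves.
- job.close_job(): hands the job in; it is judged then, once.
The state is a dict: "clock": time; "joint_pos": joint angles; "joint_vel": joint speeds; "joint_torque": joint torques, N m; "ee_pos": TCP position; "tcp_rot": TCP orientation; "force": force on the tool from outside, world axes, zero at the start; "moment": the same for the moment, N m; "width": finger opening in m; "finger_force": force on a finger pad.
Only numpy, scipy, OpenCV 4.12 (cv2) and the standard library are available. Lean on these libraries where they do the work, as an engineer would, in place of code of your own. Each camera call takes 0.05 s, during which the arm holds its last target. There are 200 camera calls.

## Working session

There is one attempt and no reset: what is moved stays moved. The work goes in short steps, each a Python script; the robot and the scene stay as the last script left them, time stands still between calls to the robot, and variables do not carry over. Pictures are saved under pics/ and viewed, at most 14 in all, crops included, and the job is handed in when it is done.

```bash
mkdir -p pics
python3 - <<'E'
from rig import ctrl, readout, vision, job
import cv2, numpy as np
for n in("scene","top"):
    im=vision.snapshot(n); cv2.imwrite(f"pics/{n}0.png",cv2.resize(im[:,:,::-1],(800,600)) )
    cv2.imwrite(f"pics/raw_{n}0.png",im[:,:,::-1])
    c=vision.get_calibration(n); print(n,c["mtx"].round(1).tolist(),c["world_to_cam"].round(4).tolist())
s=readout.sense(); print(s["clock"],s["ee_pos"],s["tcp_rot"],s["width"],s["force"])
E
```

```text
scene [[402.6, 0.0, 260.5], [0.0, 402.6, 192.0], [0.0, 0.0, 1.0]] [[-0.6025, 0.798, -0.0096, 0.3146], [0.6412, 0.4769, -0.6012, -0.2769], [-0.4752, -0.3683, -0.7991, 1.5682], [0.0, 0.0, 0.0, 1.0]]
top [[389.4, 0.0, 252.0], [0.0, 389.4, 186.9], [0.0, 0.0, 1.0]] [[0.0266, -0.9996, -0.0108, -0.0158], [-0.99, -0.0248, -0.1392, 0.5024], [0.1389, 0.0144, -0.9902, 1.0855], [0.0, 0.0, 0.0, 1.0]]
0.1 [ 0.17243905 -0.60024166  0.18668631] [-3.10952283e+00 -4.37894600e-01  4.74536007e-04] 0.08796672680371354 [ 0.07000344  0.49249243 -0.6622111 ]
```

View pics/top0.png

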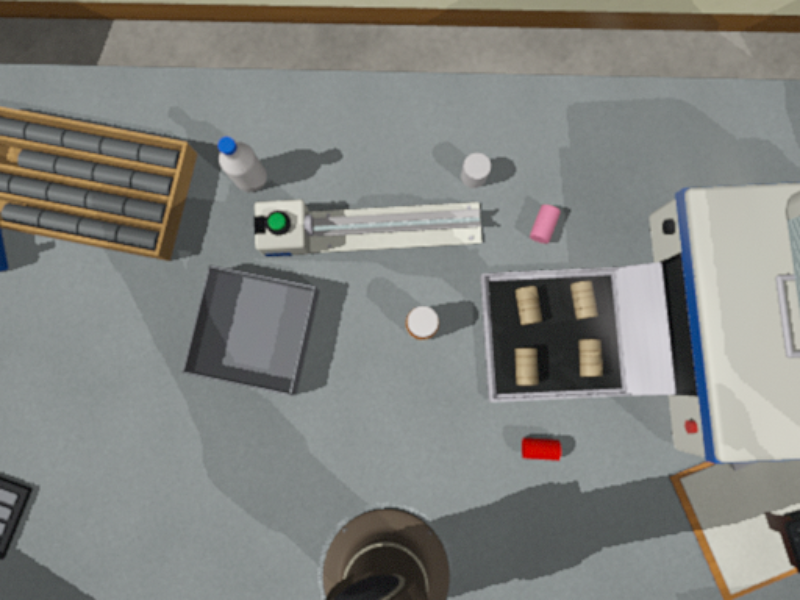

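View pics/scene0.png

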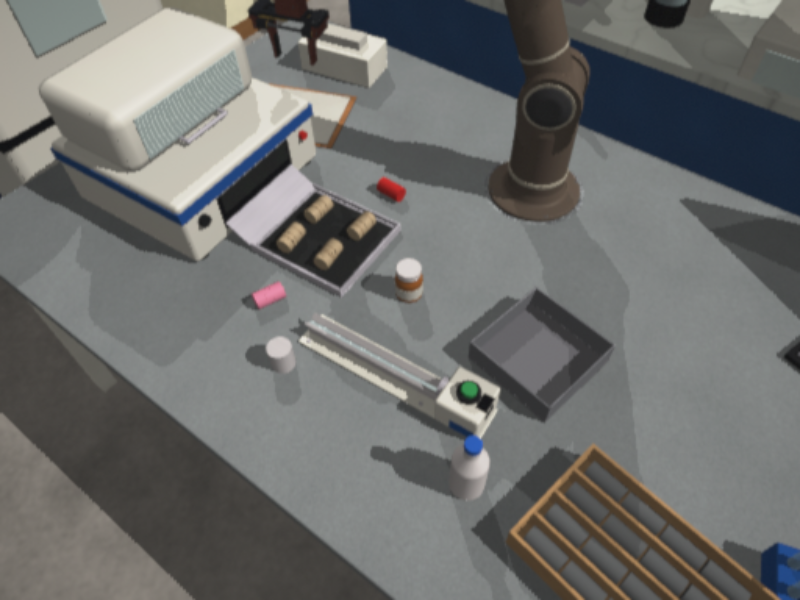

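The top view (800x600) shows four tan plugs in the tray at about (529,305), (584,300), (527,367) and (591,358). The rail runs from (310,224) to (482,222), the button is at (277,222), the tote at (250,330) and the jar at (423,322). The red and pink plugs lie outside the tray.

```bash
cat > h.py <<'E'
from rig import ctrl, readout, vision, job
import cv2, numpy as np
from scipy.spatial.transform import Rotation as R
CAL={n:vision.get_calibration(n) for n in("scene","top")}
def ray(n,uv):
    c=CAL[n]; T=c["world_to_cam"]; d=np.c_[np.atleast_2d(uv),np.ones(len(np.atleast_2d(uv)))]@np.linalg.inv(c["mtx"]).T
    return -T[:3,:3].T@T[:3,3], d@T[:3,:3]
def plane(n,uv,z):
    o,d=ray(n,uv); return (o+d*((z-o[2])/d[:,2:]))[:,:2]
def proj(n,p):
    c=CAL[n]; T=c["world_to_cam"]; q=(np.atleast_2d(p)@T[:3,:3].T+T[:3,3])@c["mtx"].T; return q[:,:2]/q[:,2:]
def tri(u1,u2):
    o1,d1=ray("top",u1);o2,d2=ray("scene",u2);d1,d2=d1[0],d2[0]
    s=np.linalg.lstsq(np.c_[d1,-d2],o2-o1,rcond=None)[0]
    a,b=o1+s[0]*d1,o2+s[1]*d2; return (a+b)/2,np.linalg.norm(a-b)
def snap(n,raw=None): return vision.snapshot(n) if raw is None else cv2.imread(raw)[:,:,::-1].copy()
def blobs(im,lo,hi,amin=30):
    m=cv2.inRange(cv2.cvtColor(im,cv2.COLOR_RGB2HSV),lo,hi); m=cv2.morphologyEx(m,cv2.MORPH_CLOSE,np.ones((3,3)))
    k,l,st,ce=cv2.connectedComponentsWithStats(m)
    return [(ce[i],st[i,4],l==i) for i in range(1,k) if st[i,4]>=amin]
TAN=((8,50,70),(26,170,255)); GREEN=((55,120,50),(85,255,255))
def plugs(im,n,z=.031,box=None):
    out=[]
    for c,a,m in blobs(im,*TAN):
        p=plane(n,[c],z)[0]
        if box is not None and not(box[0]<p[0]<box[1] and box[2]<p[1]<box[3]): continue
        ys,xs=np.nonzero(m); q=plane(n,np.c_[xs,ys],z).astype(np.float32)
        r=cv2.minAreaRect(q*1000); w,h=r[1]; ang=np.radians(r[2]+(0 if w>h else 90))
        e=np.linalg.eigh(np.cov(q.T))[1][:,1]
        out.append((c,a,p,sorted((w,h)),ang%np.pi,np.arctan2(e[1],e[0])%np.pi))
    return out
def rect(im,n,z,x0,x1,y0,y1,s=2000):
    # metric view: columns grow to -y, rows grow to -x (as the top picture)
    W,H=int((y1-y0)*s),int((x1-x0)*s)
    w=np.array([[x1,y1,z],[x1,y0,z],[x0,y0,z],[x0,y1,z]]); M=cv2.getPerspectiveTransform(proj(n,w).astype(np.float32),np.float32([[0,0],[W,0],[W,H],[0,H]]))
    return cv2.warpPerspective(im,M,(W,H),flags=cv2.INTER_CUBIC)
E
python3 - <<'E'
from h import *
t=snap("top","pics/raw_top0.png");s=snap("scene","pics/raw_scene0.png")
np.set_printoptions(precision=4,suppress=True)
P={n:plugs(im,n) for n,im in(("top",t),("scene",s))}
for n in P:
    for q in P[n]: print(n,*[np.round(v,3) for v in q])
g=[[b[0] for b in blobs(im,*GREEN)] for im in(t,s)];print(g)
print("button",tri(g[0][0],g[1][0]),plane("top",g[0][0],.102))
print("rail top",plane("top",np.array([[310,224],[482,222]])/1.5625,.045))
print("tote rim",plane("top",np.array([[211,267],[317,287],[295,393],[185,371]])/1.5625,.058))
print("jar",plane("top",np.array([[423,322]])/1.5625,.085),"std",plane("top",np.array([[477,165]])/1.5625,.06),"bottle",plane("top",np.array([[227,145]])/1.5625,.17))
print("tray corners",plane("top",np.array([[484,275],[490,400],[625,393]])/1.5625,.022))
a=rect(t,"top",.045,.45,.65,-.20,.20); cv2.imwrite("pics/rail0.png",a[:,:,::-1])
E
```

```text
top [262.046   9.646] 5981 [ 1.056 -0.019] [  42.944 1580.139] 1.568 1.568
top [ 63.205 116.006] 4338 [0.702 0.566] [236.043 400.104] 1.404 1.28
top [373.082 191.597] 340 [ 0.498 -0.351] [41.545 68.838] 0.165 0.148
top [337.658 194.865] 333 [ 0.486 -0.249] [40.303 69.303] 0.158 0.123
top [267.069 211.828] 58 [ 0.432 -0.048] [36.435 61.613] 1.241 1.241
top [377.567 228.567] 351 [ 0.393 -0.362] [41.533 64.893] 0.027 0.04
top [336.37  234.334] 338 [ 0.374 -0.245] [40.171 64.69 ] 0.026 0.019
top [457.688 344.093] 666 [ 0.086 -0.573] [142.367 228.003] 0.395 0.592
top [229.976 346.038] 1146 [0.063 0.046] [ 77.397 205.722] 2.223 2.266
top [276.833 377.833] 42 [-0.015 -0.083] [22.126 25.955] 2.352 2.119
scene [359.916  31.353] 947 [-0.546 -0.223] [124.495 565.376] 0.559 0.672
scene [156.188  16.909] 165 [-0.071 -1.089] [ 74.589 170.794] 1.082 0.878
scene [210.208  71.804] 255 [ 0.1   -0.586] [230.067 258.384] 1.97 1.096
scene [350.726 125.069] 869 [0.03  0.053] [156.134 323.025] 2.985 3.098
scene [203.889 133.116] 198 [ 0.39  -0.362] [49.049 83.523] 0.029 0.163
scene [231.269 143.853] 197 [ 0.372 -0.246] [44.976 86.128] 0.051 0.156
scene [186.198 151.113] 222 [ 0.495 -0.352] [47.891 89.256] 0.172 0.31
scene [210.143 161.888] 223 [ 0.483 -0.25 ] [44.614 88.707] 0.18 0.268
scene [261.381 181.438] 105 [ 0.446 -0.054] [45.798 59.079] 2.29 2.324
scene [395.096 343.374] 4958 [0.664 0.539] [244.435 355.41 ] 1.405 1.994
[[array([176.6316, 141.4035])], [array([299.8804, 249.25  ])]]
button (array([0.6158, 0.2088, 0.0966]), np.float64(0.0008379794054629351)) [[0.6146 0.2073]]
rail top [[ 0.6249  0.1561]
 [ 0.6363 -0.1627]]
tote rim [[0.5371 0.3307]
 [0.5052 0.136 ]
 [0.3152 0.1665]
 [0.3485 0.3642]]
jar [[ 0.4442 -0.0558]] std [[ 0.7405 -0.1508]] bottle [[0.726 0.282]]
tray corners [[ 0.5409 -0.1701]
 [ 0.3111 -0.1824]
 [ 0.3302 -0.4266]]
```

View pics/rail0.png

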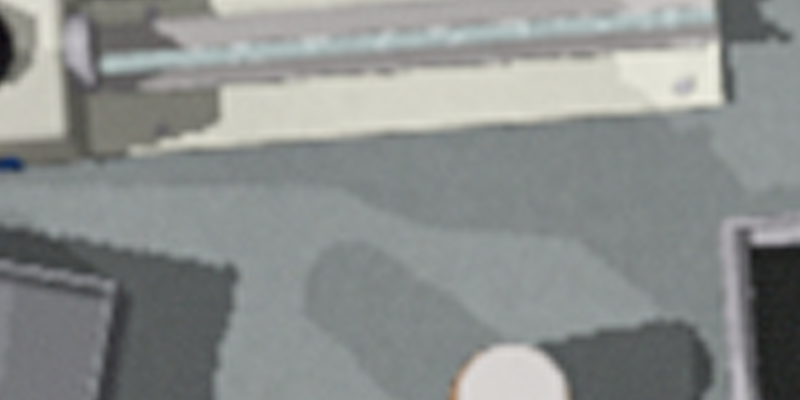

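The metric crop shows the groove's bright line running from (105,65) to (710,13), a yaw of about 0.086 rad, with the white stop disc near (80,45). I need one wider crop to pin the rail.

Run:
```python
from h import *
t=snap("top","pics/raw_top0.png");s=snap("scene","pics/raw_scene0.png")
a=rect(t,"top",.045,.57,.69,-.18,.26,1800); b=rect(s,"scene",.045,.57,.69,-.18,.26,1800)
cv2.imwrite("pics/rail1.png",np.vstack([a,b])[:,:,::-1]); print(a.shape)
```

```text
(216, 792, 3)
```

View pics/rail1.png

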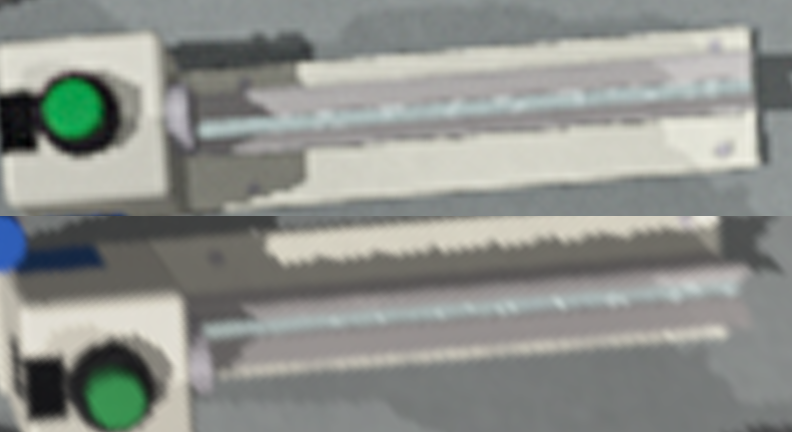

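Run:
```python
from h import *
np.set_printoptions(precision=4,suppress=True)
def w(px,z=.045): return np.array([.69-px[1]/1800,.26-px[0]/1800,z])
def T(a,b): return tri(proj("top",w(a)),proj("scene",w(b)))
print("open end",T((750,86),(742,71))); print("stop end",T((200,130),(205,115)))
print("stop",T((180,118),(203,148)))
def re(px,z): return plane("top",proj("top",w(px)),z)[0]
print("groove line z28",re((200,130),.028),re((750,86),.028))
print("flank edges",re((500,72),.045),re((500,128),.045))
print("base corners",re((750,27),.008),re((761,165),.008),"mid z",(re((750,27),.008)+re((761,165),.008))/2)
print("head top +-",[re(p,.08) for p in((160,31),(167,200))])
print("stop face",re((190,118),.057))
print("button",re((73,108),.102))
print("cams",ray("top",[0,0])[0],ray("scene",[0,0])[0])
```

```text
open end (array([ 0.6455, -0.1584,  0.0338]), np.float64(0.0007693097818760942))
stop end (array([0.6212, 0.147 , 0.0384]), np.float64(0.006811238734047871))
stop (array([0.6189, 0.1552, 0.0691]), np.float64(0.001976580745021249))
groove line z28 [0.622  0.1515] [ 0.6468 -0.1588]
flank edges [ 0.65   -0.0178] [ 0.6189 -0.0178]
base corners [ 0.686  -0.1613] [ 0.6068 -0.1676] mid z [ 0.6464 -0.1645]
head top +- [array([0.6624, 0.1651]), array([0.5715, 0.1613])]
stop face [0.6214 0.1526]
button [0.6153 0.2071]
cams [ 0.347  -0.019   1.1446] [1.1123 0.4586 1.0897]
```

The measured groove is 311 mm long against 310 mm given, its yaw is about 0.081, and the stop face is at (0.621, 0.152). The numbers agree with the given sizes, so I'll move the first plug.

```bash
cat >> h.py <<'E'
YAW=.081; U=np.array([-np.sin(YAW),np.cos(YAW)]); ZERO=np.array([.6213,.152])
BOX=(.3,.56,-.44,-.16); H=.24
def ori(psi):  # closing line along psi; pick the half turn with the last joint nearest mid range
    y=np.array([np.cos(psi),np.sin(psi),0]); z=np.array([0,0,-1.])
    return R.from_matrix(np.c_[np.cross(y,z),y,z]).as_rotvec()
def best(pos,psi):
    o=[ori(psi),ori(psi+np.pi)]; q=[ctrl.inverse_kinematics(pos,v) for v in o]
    now=readout.sense()["joint_pos"]
    c=[np.inf if k is None else abs(k[6])+.3*np.abs(np.array(k)-now).max() for k in q]
    return o[int(np.argmin(c))]
def above(xy,psi,h=H):
    p=[*xy,h]; o=best(p,psi); ctrl.move_to(p,o); return o
def pick(xy,axis,z,hi=H,w=.07):
    above(xy,axis+np.pi/2); ctrl.set_gripper(w)
    ctrl.move_straight([*xy,z+.03],v=.25); r=ctrl.move_straight([*xy,z],v=.06,f_stop=8)
    ctrl.set_gripper(.02,25); wd=readout.sense()["width"]
    ctrl.move_straight([*xy,hi],v=.2); s=readout.sense(); print("pick",np.round(xy,4),r,"w",round(wd,4),round(s["width"],4),"t",round(s["clock"],1))
    return .030<s["width"]<.045
def place(xy,axis,z,w=.056):
    above(xy,axis+np.pi/2); ctrl.move_straight([*xy,z+.025],v=.25); r=ctrl.move_straight([*xy,z],v=.04,f_stop=5)
    zz=readout.sense()["ee_pos"]; ctrl.set_gripper(w); ctrl.move_straight([*xy,H],v=.25)
    print("place",np.round(zz,4),r,"t",round(readout.sense()["clock"],1))
def find_tray():
    t=plugs(snap("top"),"top",box=BOX); s=plugs(snap("scene"),"scene",box=BOX); out=[]
    for q in t:
        if q[1]<200: continue
        p=q[2]; k=[v[2] for v in s if np.hypot(*(v[2]-p))<.015]
        out.append(((p+k[0])/2 if k else p,(q[4]+np.pi/2)%np.pi-np.pi/2,len(k)))
    return out
def railpos(k): return ZERO+U*(-.038-.071*k)
E
python3 - <<'E'
from h import *
f=find_tray(); print(f)
p,a,_=min(f,key=lambda q:-q[0][1])
if pick(p,a,.021):
    place(railpos(0),YAW+np.pi/2,.046)
t=snap("top");s=snap("scene")
a=rect(t,"top",.045,.5,.7,-.18,.26,1800);b=s[150:290,150:370]
cv2.imwrite("pics/a1.png",np.vstack([a[:,:,::-1],cv2.resize(b,(792,240*2))[:,:,::-1]])[:600]);
E
```

```text
[(array([ 0.49683986, -0.35157034]), np.float64(0.16488640645419106), 1), (array([ 0.48449186, -0.24935322]), np.float64(0.1416433185006314), 1), (array([ 0.39158506, -0.36191698]), np.float64(0.02654997044921914), 1), (array([ 0.37269147, -0.24540268]), np.float64(0.0442123398400851), 1)]
pick [ 0.3727 -0.2454] False w 0.02 0.0201 t 5.9
```

View pics/a1.png

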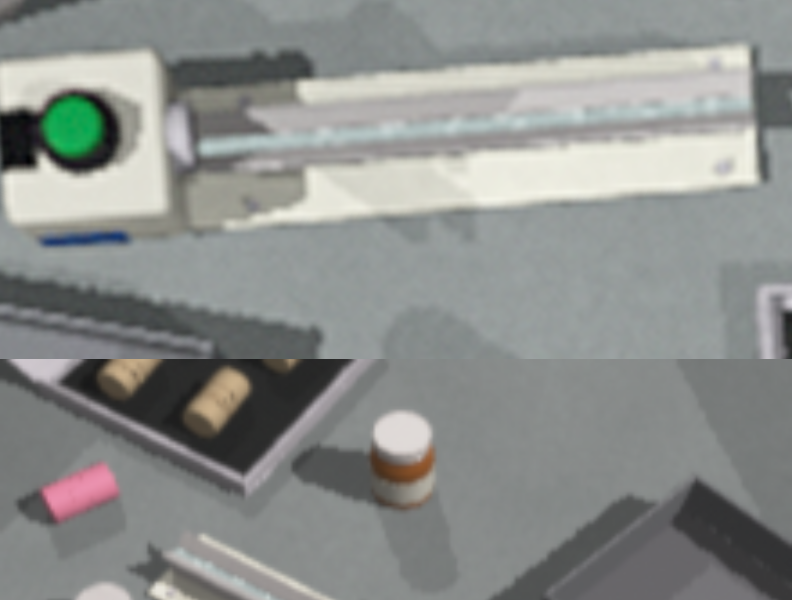

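The rail is still empty because the pick missed: the fingers closed to 20 mm. I'll look at the tray.

Run:
```python
from h import *
s=readout.sense(); print(s["ee_pos"],R.from_rotvec(s["tcp_rot"]).as_matrix().round(3).tolist())
t=snap("top");s=snap("scene"); print(find_tray())
cv2.imwrite("pics/a2.png",np.hstack([cv2.resize(t[150:290,290:430],(400,400)),cv2.resize(s[80:220,140:280],(400,400))])[:,:,::-1])
```

```text
[ 0.37214812 -0.24505822  0.23893761] [[0.999, 0.044, -0.002], [0.044, -0.999, 0.001], [-0.002, -0.001, -1.0]]
[(array([ 0.49678286, -0.35167755]), np.float64(0.1649164003059682), 1), (array([ 0.48392084, -0.25004888]), np.float64(0.17245938797469718), 1)]
```

View pics/a2.png

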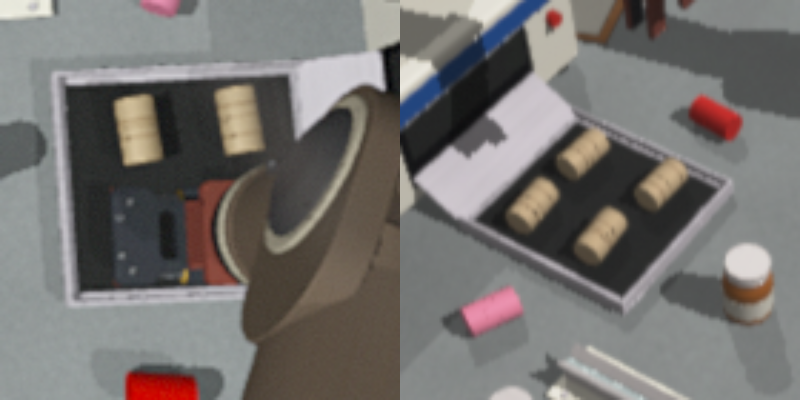

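The plug hasn't moved, at (605,235) in the right-hand half. The grip was too high on the cylinder and slipped off the top, so I'll grasp lower.

```bash
cat >> h.py <<'E'
def lower_pick(p,a):
    return pick(p,a,.016)
def home(): ctrl.move_to([.42,.0,.35],best([.42,.0,.35],0.0))
E
python3 - <<'E'
from h import *
above([.42,-.05],np.pi/2,.3)
f=find_tray(); print(f)
p,a,_=min(f,key=lambda q:-q[0][1]+q[0][0]*.1)
if lower_pick(p,a): 
    place(railpos(0),YAW+np.pi/2,.043)
    above([.42,.1],np.pi/2,.3)
    t=snap("top");s=snap("scene")
    a=rect(t,"top",.045,.57,.69,-.18,.26,1800);b=rect(s,"scene",.045,.57,.69,-.18,.26,1800)
    cv2.imwrite("pics/a3.png",np.vstack([a,b])[:,:,::-1])
else: print(readout.sense())
E
```

```text
[(array([ 0.49644102, -0.35166482]), np.float64(0.16527329718155248), 1), (array([ 0.39173149, -0.36211663]), np.float64(0.025914631759288875), 1)]
pick [ 0.3917 -0.3621] False w 0.0198 0.0199 t 13.1
{'clock': 13.05, 'joint_pos': array([ 0.73853096,  0.21753912, -0.09922886,  1.74294286,  0.02298415,
        1.18411934, -0.91201753]), 'joint_vel': array([ 0.00116689,  0.0080223 , -0.00051979,  0.00472991, -0.0006057 ,
        0.00158501,  0.00152783]), 'joint_torque': array([ 1.67224189e-02, -4.66970086e+01, -2.47422578e-01, -3.02656817e+01,
       -4.11301455e-02, -2.85997434e-02,  9.60847028e-04]), 'ee_pos': array([ 0.39116898, -0.36169494,  0.23889403]), 'tcp_rot': array([-3.14010926e+00, -4.06067419e-02,  2.24902103e-03]), 'force': array([-0.22809633, -0.00244301, -0.07599386]), 'moment': array([ 0.01201766,  0.00993053, -0.07105714]), 'finger_force': 0.0, 'width': 0.019938355081312246}
```

Run:
```python
from h import *
p=np.array([.3917,-.3621])
ctrl.set_gripper(.07); ctrl.move_straight([*p,.05],v=.2); ctrl.move_straight([*p,.016],v=.06,f_stop=8)
a=snap("scene")
for w in(.05,.042,.038,.034,.03):
    ctrl.set_gripper(w,25); s=readout.sense(); print(w,s["width"],s["finger_force"],s["ee_pos"],s["force"])
    if s["finger_force"]>3: break
b=snap("scene")
c=[cv2.resize(i[80:200,150:270],(400,400),interpolation=cv2.INTER_CUBIC) for i in(a,b)]
cv2.imwrite("pics/a3.png",np.hstack(c)[:,:,::-1])
```

```text
0.05 0.050121666556902464 0.0 [ 0.39171058 -0.36211975  0.01605483] [ 0.16957861 -0.08624802  0.32077548]
0.042 0.04207612001334225 0.0 [ 0.39171824 -0.36209555  0.01599705] [ 0.26488943  0.19642193 -0.63006187]
0.038 0.037987326090307146 0.0 [ 0.39170661 -0.36212506  0.01601087] [-0.35960023 -0.23676702 -0.56009652]
0.034 0.034122180981939115 0.0 [ 0.39170795 -0.36208349  0.01598735] [-0.55013684 -0.20825351 -0.89403061]
0.03 0.03006709782344143 0.0 [ 0.39166795 -0.36211789  0.01597454] [ 0.26038004 -0.6086734   0.4647031 ]
```

View pics/a3.png

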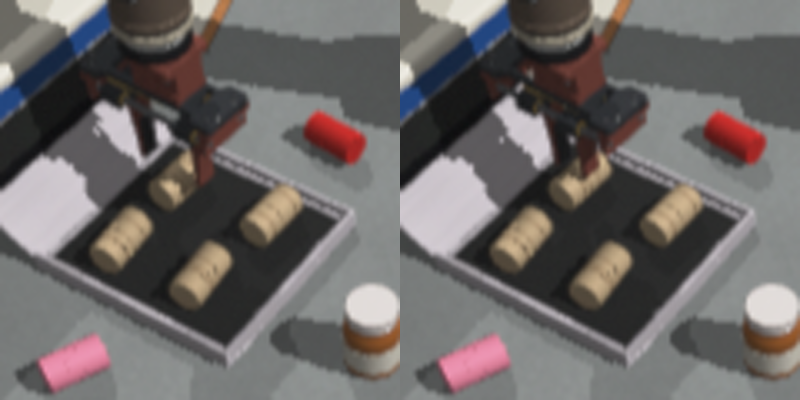

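The fingers close at the plug's robot-side end and touch nothing. The near fingertip shows at about (205,185) in the left half, which is (211.5,135.5) in the raw picture. I'll compare that with its projected position.

Run:
```python
from h import *
print("expected near fingertip",proj("scene",[[.3917,-.3621+.035+.006,.016],[.3917,-.3621,.031],[.3917-.032,-.362,.031],[.3917+.032,-.362,.031]]))
ctrl.move_straight([.3917,-.3621,.1],v=.2); ctrl.set_gripper(.0); 
a=snap("scene"); print("tip exp at z.1",proj("scene",[[.3917,-.3621,.1]]))
ctrl.move_to([.47,-.05,.10],best([.47,-.05,.10],np.pi/2)) if 0 else None
f=plugs(a,"scene",box=BOX); [print(q[0].round(1),q[2].round(4)) for q in f]
c=cv2.resize(a[60:180,150:270],(600,600),interpolation=cv2.INTER_CUBIC)
u=(proj("scene",[[.3917,-.3621,.1]])[0]-[150,60])*5; cv2.circle(c,tuple(int(v) for v in u),4,(0,255,255),1)
cv2.imwrite("pics/a4.png",c[:,:,::-1])
```

```text
expected near fingertip [[212.36228837 140.97636215]
 [203.58747419 133.36692933]
 [209.33651848 128.48454419]
 [197.76063987 138.37304983]]
tip exp at z.1 [[201.21740765 119.48245126]]
[203.8 133.1] [ 0.3905 -0.3623]
[231.2 143.7] [ 0.3714 -0.2462]
[186.2 151.1] [ 0.4952 -0.3525]
[210.2 161.8] [ 0.4824 -0.2497]
```

View pics/a4.png

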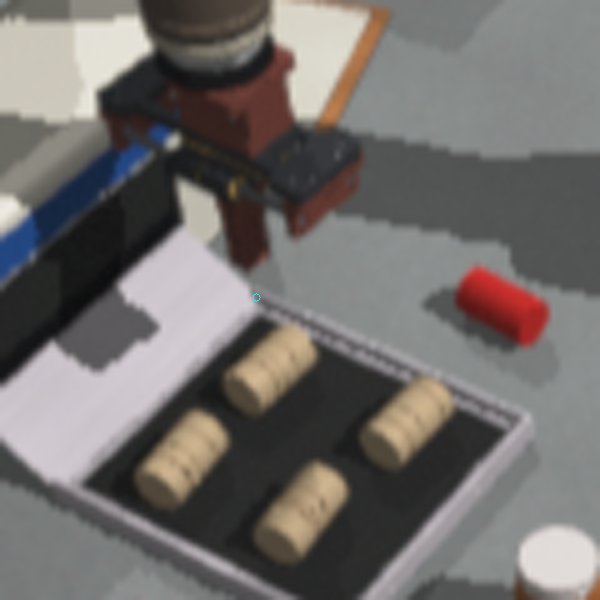

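The visible tip, at (250,265) in the crop, is about 6.4 raw px above its projection at (256,297). That would mean the fingertips are some 30 mm higher than reported. I'll check by touching bare bench.

Run:
```python
from h import *
p=[.48,.05]
above(p,0,.2); ctrl.move_straight([*p,.06],v=.2)
print(ctrl.move_straight([*p,-.03],v=.02,f_stop=6), readout.sense()["ee_pos"],readout.sense()["force"])
a,b=snap("top"),snap("scene"); e=readout.sense()["ee_pos"]
u,v=proj("top",[e])[0],proj("scene",[e])[0]; print(u,v)
def crop(im,c):
    x,y=int(c[0])-40,int(c[1])-40; k=cv2.resize(im[y:y+80,x:x+80],(400,400),interpolation=cv2.INTER_CUBIC)
    cv2.circle(k,(int((c[0]-x)*5),int((c[1]-y)*5)),4,(0,255,255),1); return k
cv2.imwrite("pics/a5.png",np.hstack([crop(a,u),crop(b,v)])[:,:,::-1])
ctrl.move_straight([*p,.2],v=.2)
```

```text
False [ 0.4800211   0.05003395 -0.02996145] [-0.71957502 -0.32952196 -0.11387095]
[234.69760691 196.8438968 ] [280.1067868  213.76173829]
```

View pics/a5.png

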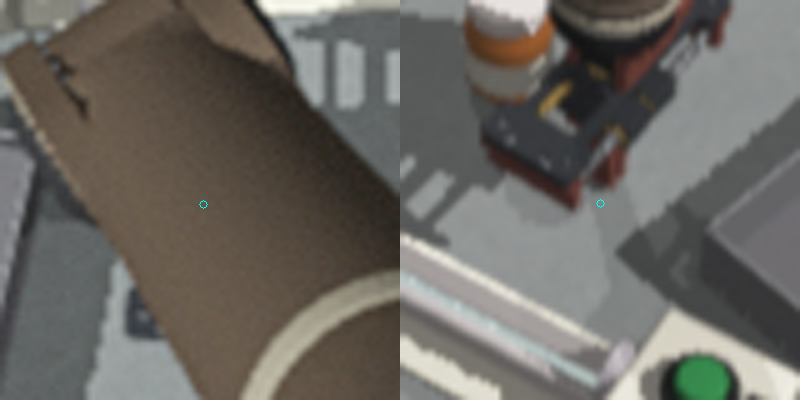

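There was no contact even at a reported z of -0.03, so the reported TCP does lie below the real tips. I'll keep going down to find the offset.

Run:
```python
from h import *
p=[.48,.05]; ctrl.move_straight([*p,-.02],v=.2); s=readout.sense(); print("width",s["width"])
r=ctrl.move_straight([*p,-.06],v=.015,f_stop=4); s=readout.sense(); print(r,s["ee_pos"],s["force"])
ctrl.move_straight([*p,.2],v=.2)
# fingertip check: turn a quarter to see whether there is a sideways offset too
for psi in(0,np.pi/2):
    ctrl.move_to([*p,.12],best([*p,.12],psi)); im=snap("scene"); cv2.imwrite(f"pics/q{psi:.0f}.png",im[:,:,::-1])
    s=readout.sense(); print(s["ee_pos"],s["joint_pos"].round(3),proj("scene",[[*p,.12]]),s["clock"])
ims=[cv2.resize(cv2.imread(f"pics/q{k}.png")[130:230,235:335],(400,400),interpolation=cv2.INTER_CUBIC) for k in(0,2)]
cv2.imwrite("pics/a6.png",np.hstack(ims))
```

```text
width 0.0006095545870890373
True [ 0.47994694  0.05000524 -0.03480757] [-0.82476869 -0.56468499  5.7913733 ]
[0.48046774 0.05052166 0.1207659 ] [ 0.33   0.314 -0.638  1.976  0.232  0.923 -0.426] [[281.55297795 186.26916465]] 31.7167
[0.48033567 0.04993918 0.12052255] [ 0.572  0.403 -0.959  1.965  0.4    0.975  0.989] [[281.55297795 186.26916465]] 33.0417
```

View pics/a6.png

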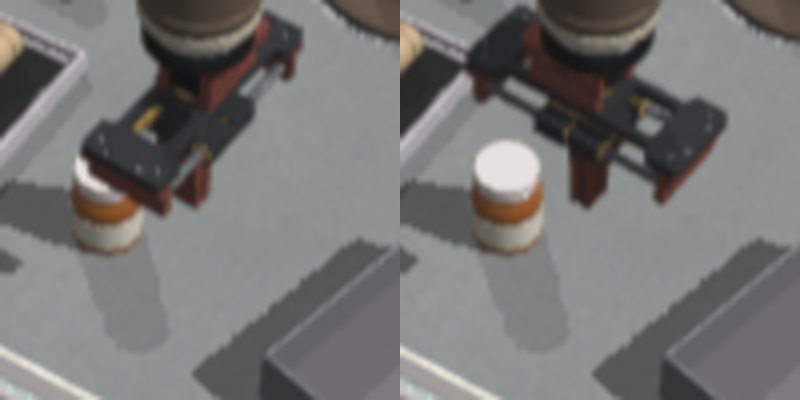

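The bench contact came at a reported z of -0.0348, so the real tips sit about 34 mm above the reported TCP. Sideways there is no offset. I'll correct the heights and go on.

```bash
cat >> h.py <<'E'
DZ=.034   # real fingertip height = reported TCP z + DZ (touched on the bench)
def lower_pick(p,a): return pick(p,a,.016-DZ)
def cropview(name,extra=None):
    t=snap("top");s=snap("scene")
    a=rect(t,"top",.045,.57,.69,-.18,.26,1800);b=rect(s,"scene",.045,.57,.69,-.18,.26,1800)
    cv2.imwrite(name,np.vstack([a,b])[:,:,::-1]); return t,s
E
python3 - <<'E'
from h import *
f=find_tray(); print(f)
p,a,_=max(f,key=lambda q:q[0][1])
if lower_pick(p,a): 
    place(railpos(0),YAW+np.pi/2,.043-DZ)
    above([.42,.05],np.pi/2,.3); t,s=cropview("pics/a7.png")
    print(find_tray())
else: print(readout.sense())
E
```

```text
[(array([ 0.49698737, -0.35156389]), np.float64(0.17733438757387132), 1), (array([ 0.4836849 , -0.25023903]), np.float64(0.16290576361722886), 1), (array([ 0.39167811, -0.36180221]), np.float64(0.02591462967869429), 1), (array([ 0.37344226, -0.2457054 ]), np.float64(0.060860454732767355), 1)]
pick [ 0.3734 -0.2457] False w 0.0374 0.0373 t 39.8
place [0.6236 0.1138 0.0083] True t 44.6
[(array([ 0.49592187, -0.35206499]), np.float64(0.15016152247103398), 1), (array([ 0.48332681, -0.25029561]), np.float64(0.17245938797469718), 1), (array([ 0.39143151, -0.36196809]), np.float64(0.02657484187708703), 1)]
```

View pics/a7.png

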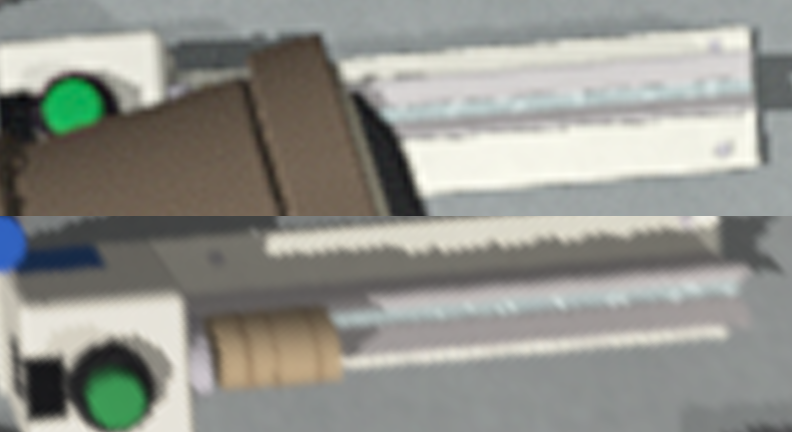

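The first plug lies in the groove, at (275,345) in the lower half, just short of the stop. Now the other three.

Run:
```python
from h import *
for k in(1,2,3):
    f=find_tray(); p,a,_=max(f,key=lambda q:q[0][1])
    if not lower_pick(p,a): print("miss"); break
    place(railpos(k),YAW+np.pi/2,.043-DZ)
    above([.40,.0],np.pi/2,.3) if k<3 else above([.45,-.35],np.pi/2,.25)
t,s=cropview("pics/a8.png"); print(len(find_tray()))
```

```text
pick [ 0.4834 -0.2504] False w 0.0374 0.0377 t 52.4
place [0.6292 0.0434 0.008 ] True t 56.9
pick [ 0.3872 -0.2025] False w 0.0388 0.0374 t 64.3
place [ 0.6352 -0.0274  0.0093] True t 68.7
pick [ 0.4962 -0.3528] False w 0.0378 0.0375 t 75.9
place [ 0.6409 -0.098   0.0081] True t 80.2
0
```

View pics/a8.png

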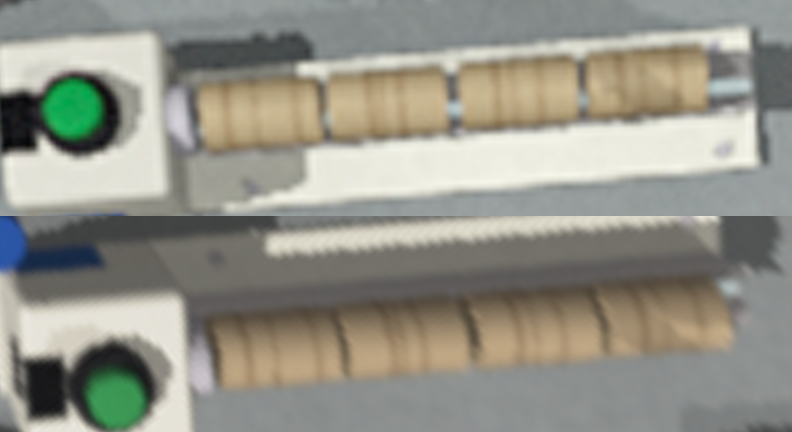

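All four lie in the rail with gaps of about 7 mm, at columns 322, 453 and 583 in the upper half. I'll push the row home gently.

Run:
```python
from h import *
at=lambda y,z:[*(ZERO+U*y),z]
above(ZERO+U*-.322,YAW,.2); ctrl.set_gripper(0.0)
ctrl.move_straight(at(-.322,.050-DZ),v=.2)
r=ctrl.move_straight(at(-.252,.050-DZ),v=.02,f_stop=12); s=readout.sense()
d=(s["ee_pos"][:2]-ZERO); print(r,"along",d@U,"force",s["force"],s["clock"])
ctrl.move_straight(at((d@U)-.03,.050-DZ),v=.06)
ctrl.move_straight(at((d@U)-.03,.2),v=.25)
above([.45,-.30],np.pi/2,.25); ctrl.pause(.3); cropview("pics/a9.png")
```

```text
True along -0.26681639230349596 force [ 0.44216494 -2.12554147  0.75838458] 87.2583
```

View pics/a9.png

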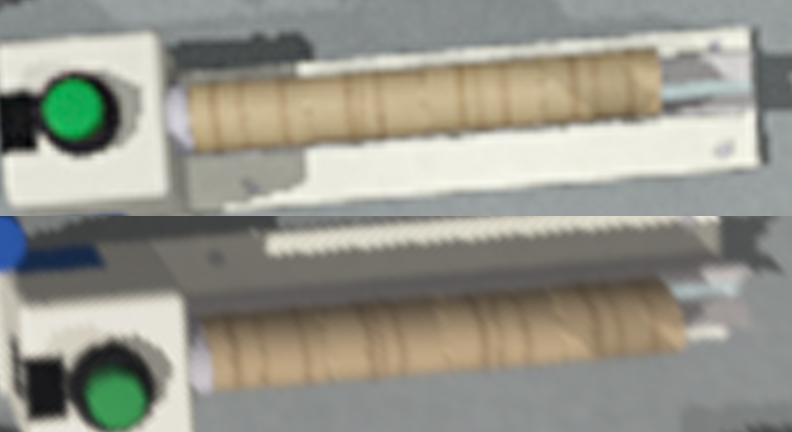

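The row is closed up and against the stop, running from (190,118) to (660,82) in the upper half. The push ended 266.8 mm from the zero, against 256 + 10 mm expected. Next the button.

Run:
```python
from h import *
b=[.6155,.2075]
above(b,YAW,.22); ctrl.move_straight([*b,.11-DZ],v=.2)
r=ctrl.move_straight([*b,.09-DZ],v=.02,f_stop=10); s=readout.sense(); print(r,"tip z",s["ee_pos"][2]+DZ,s["force"])
ctrl.pause(.3); s=readout.sense(); print("tip z",s["ee_pos"][2]+DZ,s["force"])
im=snap("scene"); 
ctrl.move_straight([*b,.2],v=.25); above([.45,-.30],np.pi/2,.25)
t,s=cropview("pics/a10.png"); cv2.imwrite("pics/t.png",t[:,:,::-1])
a=rect(t,"top",.058,.28,.58,.10,.40,1300)
# tote rim: grey box outline at z=.058
cv2.imwrite("pics/a11.png",np.hstack([a,cv2.resize(im[150:270,240:360],(390,390))])[:,:,::-1])
print(readout.sense()["clock"],[b[0] for b in blobs(t,*GREEN)])
```

```text
True tip z 0.09527206890346926 [-1.41108239 -1.16600545  6.69760768]
tip z 0.09526483600606381 [-2.12792704 -0.69407607  7.07070584]Traceback (most recent call last):
  File "<stdin>", line 11, in <module>
    return _nx.concatenate(arrs, 1, dtype=dtype, casting=casting)
           ~~~~~~~~~~~~~~~^^^^^^^^^^^^^^^^^^^^^^^^^^^^^^^^^^^^^^^
ValueError: all the input array dimensions except for the concatenation axis must match exactly, but along dimension 0, the array at index 0 has size 389 and the array at index 1 has size 390
```

The tip reached z = 0.0953, 6.7 mm below the button top, at 7 N, so the button was fully down. Picture views are nearly used up, so I'll check the tote numerically against the first picture.

```bash
cat >> h.py <<'E'
def tote():
    t=snap("top"); g=cv2.cvtColor(t,cv2.COLOR_RGB2LAB).astype(int); g0=cv2.cvtColor(snap("top","pics/raw_top0.png"),cv2.COLOR_RGB2LAB).astype(int)
    c=proj("top",[[.4265,.2494,.03]])[0].astype(int); sl=np.s_[c[1]-50:c[1]+55,c[0]-50:c[0]+55]
    d=np.abs(g-g0).sum(2)[sl]; 
    a,b=[cv2.GaussianBlur(v[sl][...,0].astype(np.float32),(3,3),0) for v in(g0,g)]
    return (d>25).mean(), cv2.phaseCorrelate(a,b,cv2.createHanningWindow(a.shape[::-1],cv2.CV_32F))
E
python3 - <<'E'
from h import *
print(tote(),readout.sense()["clock"])
t=snap("top"); h=t[165:255,115:205]
c=[(211,267),(317,287),(295,393),(185,371)]
# sub-pixel refinement of the four rim corners
p=cv2.cornerSubPix(cv2.cvtColor(t,cv2.COLOR_RGB2GRAY),np.float32(c).reshape(-1,1,2)/1.5625,(4,4),(-1,-1),(3,50,.01)).reshape(-1,2)
w=plane("top",p,.058); print(p,w,[np.hypot(*(w[i]-w[i-1])) for i in range(4)],w.mean(0))
print(cv2.minAreaRect((w*1000).astype(np.float32)))
E
```

```text
(np.float64(0.07138321995464852), ((0.037018624259850696, -0.035736582483529844), 0.8520195794857742)) 96.9833
[[133.81474 171.15472]
 [201.37793 184.34561]
 [185.47684 252.37636]
 [117.14254 237.32597]] [[0.53624372 0.33419035]
 [0.50317084 0.1401527 ]
 [0.31258399 0.17557575]
 [0.34867515 0.36776879]] [np.float64(0.19055046886578075), np.float64(0.196836026420214), np.float64(0.19385081714364386), np.float64(0.19555238767930155)] [0.42516843 0.2544219 ]
((425.8597106933594, 254.61431884765625), (196.81402587890625, 193.85079956054688), 79.47097778320312)
```

The tote hasn't moved, and its sides measure about 195 mm. I'll carry the plugs over, outermost first, checking each grip width.

```bash
cat >> h.py <<'E'
TC=np.array([.4258,.2525]); TY=-.172; TX=np.array([np.cos(TY),np.sin(TY)]); TV=np.array([-np.sin(TY),np.cos(TY)])
def totepos(i,j): return TC+TX*i+TV*j
def row_to_tote(k,i,j):
    if not pick(ZERO+U*(-.032-.064*k),YAW+np.pi/2,.043-DZ,w=.056): return False
    place(totepos(i,j),TY+np.pi/2,.0075-DZ,w=.052); return True
def see():
    above([.45,-.30],np.pi/2,.25); t=snap("top")
    q=plugs(t,"top",z=.03,box=(.30,.56,.13,.40)); r=plugs(t,"top",z=.065,box=(.58,.70,-.18,.17))
    for v in q: d=v[2]-TC; print("tote",v[1],np.round([d@TX,d@TV],4),np.round(v[3],0))
    for v in r: d=v[2]-ZERO; print("rail",v[1],np.round(d@U,3),np.round(v[3],0))
E
python3 - <<'E'
from h import *
print(row_to_tote(3,.042,.042)); see(); print(readout.sense()["clock"])
E
```

```text
pick [ 0.6394 -0.0713] False w 0.0371 0.0379 t 102.5
place [ 0.4741  0.2867 -0.0251] True t 107.3
True
tote 319 [0.0424 0.0412] [39. 74.]
rail 838 -0.096 [ 38. 192.]
109.475
```

Run:
```python
from h import *
for k,i,j in((2,.042,-.042),(1,-.042,.042),(0,-.042,-.042)):
    if not row_to_tote(k,i,j): print("miss",k); break
    see()
print(readout.sense()["clock"])
t,s=snap("top"),snap("scene"); print([b[0] for b in blobs(t,*GREEN)],[b[0] for b in blobs(s,*GREEN)])
c=[cv2.resize(x,(400,300),interpolation=cv2.INTER_AREA) for x in(t[90:270,110:350],s[120:300,180:420])]
cv2.imwrite("pics/fin.png",np.hstack(c)[:,:,::-1])
```

```text
pick [ 0.6342 -0.0075] False w 0.0374 0.0374 t 114.4
place [ 0.4598  0.2041 -0.0251] True t 118.8
tote 320 [0.0424 0.0411] [38. 74.]
tote 308 [ 0.0426 -0.0419] [37. 71.]
rail 562 -0.064 [ 38. 128.]
pick [0.6291 0.0563] False w 0.0377 0.0374 t 125.9
place [ 0.3913  0.3012 -0.0251] True t 130.5
tote 320 [0.0424 0.0411] [38. 74.]
tote 309 [ 0.0426 -0.0421] [37. 72.]
tote 324 [-0.0411  0.0414] [38. 74.]
rail 290 -0.033 [35. 66.]
pick [0.6239 0.1201] False w 0.0376 0.0379 t 138.0
place [ 0.3769  0.2183 -0.0252] True t 143.8
tote 319 [0.0423 0.041 ] [38. 74.]
tote 308 [ 0.0426 -0.0419] [37. 71.]
tote 325 [-0.0411  0.0414] [38. 74.]
tote 312 [-0.0411 -0.0423] [37. 71.]
145.75
[array([176.65789474, 141.42105263])] [array([299.92307692, 249.2967033 ])]
```

View pics/fin.png

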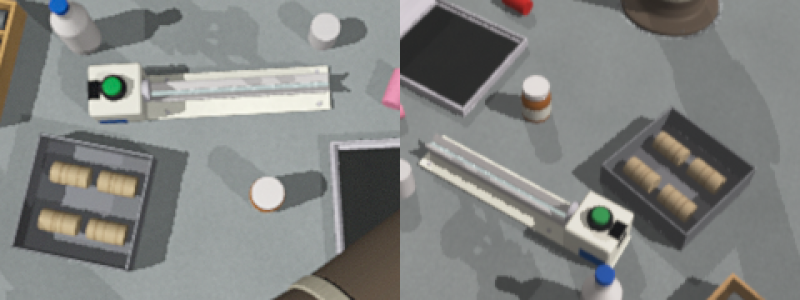

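All four plugs lie flat in the tote, the rail and tray are empty, the button is up at its original pixel, and the bottle, jar and reference cylinder still stand in place.

```bash
python3 -c "
from rig import job; print(job.close_job())"
```

```text
the job is handed in; nothing more can be done
None
```

I handed the job in at about 146 s of the 210 s: all four plugs were pushed home as a closed row, scanned with the button fully down, and laid flat on the tote floor; the verdict was not returned.

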